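# Stand the label spindle on its loading pad

### The arm

A 7-joint arm with a two-finger parallel gripper is mounted at the origin on the work surface. World frame = base frame: x ahead of the robot, y to its left, z up, the work surface at z = 0. Lengths are in mm, angles in degrees, forces in N, time in s.
With the tool pointing down it reaches from about 400 to 875 mm from the base axis. Payload 4.4 kg.
Tool frame: the origin (TCP) lies at the very end of the fingers, on their centre line; the grasp point (between the pads) lies 19 mm behind it; z points along the fingers, y is the line along which they close (so a half turn about z gives the same grasp; the last joint's range is limited). The gripper opens to 85 mm and grips with 20 to 120 N. Pads are 22 mm wide; open, the fingers measure 114 mm over their backs; the gripper's body (76 mm by 85 mm) begins 54 mm behind the grasp point. The pads swing forward as they close: fully open they stand 13 mm farther back than shut.
Start: joints at [60.745, 36.005, 2.206, 86.941, -1.547, 57.084, -1.146], TCP at [279.709, -586.755, 231.313] pointing down, gripper open.
Joint ranges: [-175.42, 175.42], [-21.48, 121.26], [-71.46, 75.88], [10.55, 141.38], [-63.04, 243.04], [13.31, 113.54], [-168.57, 168.57]. Speed limits (degrees/s): [147.25, 147.25, 180, 180, 180, 180, 180].

### API

Orientations are given as a 3x3 rotation matrix whose columns are the frame's x, y, z axes.
In Python, from workcell import robot gives the robot as it stands.
- The arm moves only by the shell command python3 -m jog 'ROWS'. ROWS is JSON, a list of rows, each an object with "offset": the shift along the world's x, y, z scaled (see below), a list of three; "dr": the turn, a rotation vector about the world's x, y, z scaled (see below), a list of three; "grip": the closure, from -1 (fully open) to 1 (shut). A call has 1 to 20 rows; each row shifts and turns the commanded pose from where the row before left it; what a row does not reach is not made up. The controller multiplies each number of a shift by 750 mm and each number of a turn by 30 degrees. A row lasts 1/10 s, in which the tool goes at most 50 mm and 8.59 degrees, less where a joint would pass 70% of its speed; a pose out of reach is approached as far as the arm can. A call with a number of a shift or a turn outside -1 to 1 is refused whole. A call with a gripper value outside its range is refused whole. The fingers move at their own pace and stop on an object; the grip force is fixed at half the most. Time passes only in rows, so rows that do not move let the fingers close. It gives the time, the measured TCP pose, the force, the opening and the grip force at its end, in the units of the state.
- robot.read_state(): the state, without advancing time (a new reading comes with each control period).
- robot.capture(name): name is "scene" or "side" or "wrist"; returns the picture (400x640x3 uint8, red, green, blue); there is no depth.
- robot.camera_params(name): a dict with "mtx" (3x3 intrinsics, pixels), "R" (3x3) and "t" (3): a world point X has camera coordinates R X + t; the wrist camera has in their place "tool_from_camera" (4x4, takes a point from camera to tool coordinates, whose origin is the TCP and whose axes are the flange's). Camera axes: x right, y down, z forward; pixel columns grow to the right and rows downward; lengths in mm; the calibration is good to about 2 mm. A picture is of the moment at which its call begins: read the wrist's pose just before it. camera_params takes no time and is no camera call.
- robot.close_job(): hands the job in; it is judged then, once.
The state is a dict: "clock": time; "joints": joint angles; "qvel": joint speeds; "joint_torque": joint torques, N m; "tool_pos": TCP position; "orientation": TCP orientation; "wrist_force": force on the tool from outside, world axes, zero at the start; "wrist_torque": the same for the moment, N m; "finger_gap": finger opening in mm; "gripper_force": force on a finger pad.
Only numpy, scipy, OpenCV 4.12 (cv2) and the standard library are available. Lean on these libraries where they do the work, as an engineer would, in place of code of your own. Each camera call takes 0.05 s, during which the arm holds its last target. There are 200 camera calls.

### The job

Lift the spindle with the blue foot out of its sloping cradle and stand it upright on its foot in the middle of the round green pad, set down and not dropped, ready for the next label roll. Let go, back away and watch for a second or so that it stands by itself without wobbling. Leave the orange-footed spindle in its cradle.

Things in the scene. Friction and masses are not known exactly. Their poses are not given: they have to be found in the camera images.
- spindle_center (a point): The spindle to stand up: 120 mm tall, 150 to 310 g; blue foot 36 mm across, 12 mm thick; aluminium shaft 24 mm across from 12 to 95 mm above the underside; blue cone tip. Point on its axis half-way up, 60 mm from the foot's flat underside; z runs along the axis, foot to tip. It starts in a fixed cradle, leaning 45 degrees from vertical, tip roughly to the robot's left, this point 78 mm above the bench.
- cradle_a: Fixed wooden cradle of the blue-footed spindle, 150 x 70 mm base. The shaft lies on two steel rails, together 14 mm wide, so both sides of the shaft are free for fingers from straight above; the foot sits between two low cheeks, with a little play: lift it straight up. Origin: under the base, near its middle; x points horizontally the way the tip leans.
- spare_center (a point): The spindle to leave alone: the same shape and size, but foot and tip are orange; it rests in a second cradle like the first. Point and axes as for the blue one.
- pad_top (a point): Centre of the flat top of the round green pad, 120 mm across and 10 mm thick, fixed to the bench, with a thin white ring 52 mm across printed round the middle. z points up.
Mind the look-alikes: they are no part of the job. What is shaped like the part that bears spindle_center but turquoise is not meant.

How it is judged (in metres and radians):
On the way, in this order (a step that is already met when the one before it is completed fails the run):
1. the blue-footed spindle is lifted clear of its cradle (its centre more than 100 mm above the bench) (height (world z) of spindle_center above 0.1 m), for 0.1 s.
2. it stands upright on the pad, let go and still, for a full second (horizontal distance between spindle_center and pad_top below 0.02 m and angle between spindle_center's own z axis and vertical below 0.1745 rad and z of spindle_center in the frame of pad_top between 0.055 and 0.066 m and linear speed of spindle below 0.03 m/s and angular speed of spindle below 0.3 rad/s and contact force between spindle and pad above 0.3 N and contact force between the fingers and spindle below 0.05 N), for 1 s.
At the end, for the whole second after the job is handed in: The blue-footed spindle stands on its foot on the green pad, axis within 20 mm of the pad's centre and within 10 degrees of vertical, tip up, at rest and not touched; the orange-footed one is within 20 mm of where it was (all of step 2 and distance of spare_center from where it was at the start of the episode below 0.02 m and contact force between the arm and spindle below 0.05 N).
It fails at once if the orange-footed spindle is moved more than 20 mm (distance of spare_center from where it was at the start of the episode above 0.02 m).
It fails at once if the blue-footed spindle is let go with its foot more than 20 mm above the pad (horizontal distance between spindle_center and pad_top below 0.07 m and z of spindle_center in the frame of pad_top above 0.08 m and contact force between the fingers and spindle below 0.02 N).
It also fails if it takes over 45 s, if anything falls off the work surface, if the arm or the gripper's body presses on something with over 40 N, if the wrist force passes 120 N, or if a joint passes its speed limit or range.

## Working session

There is one attempt and no reset: what is moved stays moved. The work goes in short steps, Python scripts to look and compute and a shell command to move; the robot and the scene stay as the last step left them, time stands still between calls to the robot, and variables do not carry over. Pictures are saved under pics/ and viewed, at most 10 in all, crops included, and the job is handed in when it is done.

```bash
mkdir -p pics
python3 - <<'E'
from workcell import robot
import cv2,numpy as np
a=[]
for n in("scene","side"):
    im=robot.capture(n); cv2.imwrite(f"pics/{n}0.png",im[:,:,::-1]); a.append(im)
    p=robot.camera_params(n); print(n,np.round(p["mtx"],1).tolist(),np.round(p["R"],3).tolist(),np.round(p["t"],1).tolist())
cv2.imwrite("pics/both.png",cv2.resize(np.vstack(a)[:,:,::-1],(480,600)))
s=robot.read_state();print(s["clock"],s["finger_gap"],np.round(s["orientation"],3).tolist())
p=robot.camera_params("wrist");print({k:np.round(v,3).tolist() for k,v in p.items()})
E
```

```text
scene [[424.7, 0.0, 312.9], [0.0, 424.7, 200.4], [0.0, 0.0, 1.0]] [[0.668, 0.744, -0.014], [0.606, -0.556, -0.569], [-0.431, 0.371, -0.822]] [-319.1, -304.6, 1523.9]
side [[479.2, 0.0, 324.7], [0.0, 479.2, 201.9], [0.0, 0.0, 1.0]] [[0.969, -0.245, -0.002], [-0.144, -0.565, -0.813], [0.198, 0.788, -0.583]] [-508.3, 113.7, 1146.9]
0.1 85.10524358626122 [[0.903, 0.43, -0.001], [0.43, -0.903, 0.001], [-0.0, -0.002, -1.0]]
{'mtx': [[292.371, 0.0, 314.009], [0.0, 292.371, 200.086], [0.0, 0.0, 1.0]], 'tool_from_camera': [[0.0, -0.963, -0.268, 68.578], [1.0, 0.0, 0.0, 0.009], [-0.0, -0.268, 0.963, -142.196], [0.0, 0.0, 0.0, 1.0]]}
```

View pics/scene0.png

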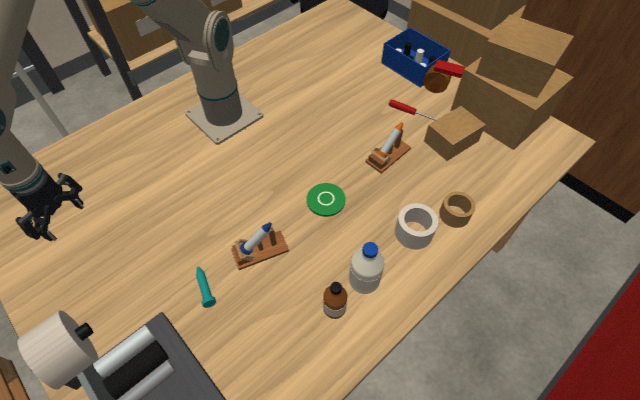

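View pics/side0.png

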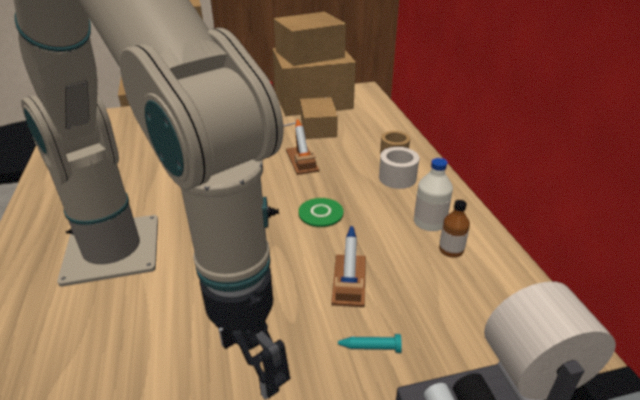

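Candidates: the blue-footed spindle in its cradle is at scene (256,240) and side (350,255). The orange-footed one is at scene (392,145), and a loose turquoise look-alike lies at scene (205,287). The first fits, because it has a blue foot and tip, an aluminium shaft and sits in a cradle. The pad is at scene (326,199) and side (321,211). I'll confirm with a crop while measuring.

```bash
cat > h.py <<'E'
import numpy as np,cv2
from workcell import robot
def cam(n,s=None):
    p=robot.camera_params(n);K=np.array(p["mtx"])
    if n=="wrist":
        T=np.array(p["tool_from_camera"]);Rt=np.array(s["orientation"])
        Rc=Rt@T[:3,:3];c=Rt@T[:3,3]+np.array(s["tool_pos"]);return K,Rc.T,-Rc.T@c
    return K,np.array(p["R"]),np.array(p["t"])
def ray(C,px):
    K,R,t=C;d=R.T@np.linalg.solve(K,[*px,1]);return -R.T@t,d/np.linalg.norm(d)
def plane(C,px,z):
    o,d=ray(C,px);return o+d*(z-o[2])/d[2]
def tri(C1,p1,C2,p2):
    (a,u),(b,v)=ray(C1,p1),ray(C2,p2)
    k=np.linalg.lstsq(np.c_[u,-v],b-a,rcond=None)[0]
    P,Q=a+u*k[0],b+v*k[1];return (P+Q)/2,np.linalg.norm(P-Q)
def blobs(im,lo,hi,box,amin=8):
    x0,y0,x1,y1=box;m=cv2.inRange(cv2.cvtColor(np.ascontiguousarray(im[y0:y1,x0:x1]),cv2.COLOR_RGB2HSV),lo,hi)
    n,_,st,ce=cv2.connectedComponentsWithStats(m)
    return [(int(st[i,4]),(st[i,:4]+[x0,y0,0,0]).tolist(),np.round(ce[i]+[x0,y0],1).tolist()) for i in range(1,n) if st[i,4]>=amin]
E
python3 - <<'E'
from h import *
S=cv2.imread("pics/scene0.png")[:,:,::-1];D=cv2.imread("pics/side0.png")[:,:,::-1]
cs,cd=cam("scene"),cam("side")
for nm,im,bx in(("scene",S,(225,210,300,275)),("side",D,(325,215,375,310))):
    print(nm,blobs(im,(105,90,30),(125,255,255),bx))
bs=blobs(S,(50,120,50),(75,255,255),(290,170,360,225),100);bd=blobs(D,(50,120,50),(75,255,255),(290,190,350,235),100)
print(bs,bd)
for C,im,b in((cs,S,bs[0]),(cd,D,bd[0])):
    x,y,w,h=b[1]
    print("pad",np.round(plane(C,b[2],8),1))
a=cv2.resize(S[210:275,225:300],(375,325),interpolation=2);b=cv2.resize(D[215:310,325:375],(171,325),interpolation=2)
c=cv2.resize(S[110:175,355:420],(250,325)[:2],interpolation=2)
cv2.imwrite("pics/crop1.png",np.hstack([a,b,c])[:,:,::-1])
E
```

```text
scene [(51, [262, 223, 9, 9], [266.4, 227.1]), (52, [240, 243, 12, 11], [244.5, 249.4])]
side [(43, [348, 227, 7, 9], [351.0, 231.9]), (53, [342, 278, 15, 4], [349.2, 279.4])]
[(776, [307, 183, 38, 33], [325.6, 199.4]), (102, [320, 193, 12, 11], [325.6, 197.8])] [(690, [299, 199, 44, 27], [320.4, 212.6])]
pad [518.8  15.7   8. ]
pad [515.    8.8   8. ]
```

View pics/crop1.png

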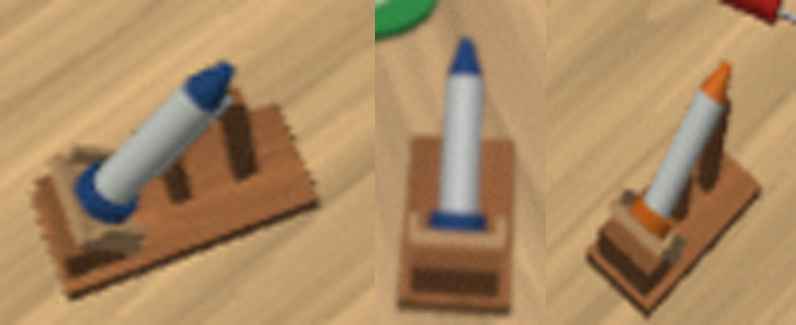

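The crop confirms it: left and middle show the blue foot, blue cone tip and grey shaft in the wooden cradle. The tip is at scene (271.2,223.2) and side (351.3,226.3). The right panel is the orange one, to be left alone.

Run:
```python
from h import *
cs,cd=cam("scene"),cam("side")
t,e=tri(cs,(271.2,223.2),cd,(351.3,226.5));print("tip",t.round(1),e.round(1),"want z 120")
b,e=tri(cs,(266.4,227.1),cd,(351.0,231.9));print("cone",b.round(1),e.round(1))
f=plane(cs,(246,249),40);print("foot scene",f.round(1))
f2=plane(cd,(349.5,277.5),46);print("foot side",f2.round(1), "z46 front-top")
print("tip scene@120",plane(cs,(271.2,223.2),120).round(1),"side",plane(cd,(351.3,226.5),120).round(1))
s=robot.read_state();print(np.round(s["tool_pos"],1))
```

```text
tip [ 533.3 -196.   117.1] 1.6 want z 120
cone [ 530.  -210.   112.3] 2.0
foot scene [ 508.8 -274.5   40. ]
foot side [ 508.4 -275.1   46. ] z46 front-top
tip scene@120 [ 534.2 -196.2  120. ] side [ 532.5 -200.4  120. ]
[ 279.5 -586.2  230.5]
```

```bash
python3 -m jog '[{"offset":[0.032,0.047,-0.006],"dr":[0,0,0.2],"grip":-1},{"offset":[0.032,0.047,-0.006],"dr":[0,0,0.2],"grip":-1},{"offset":[0.032,0.047,-0.006],"dr":[0,0,0.2],"grip":-1},{"offset":[0.032,0.047,-0.006],"dr":[0,0,0.2],"grip":-1},{"offset":[0.032,0.047,-0.006],"dr":[0,0,0.2],"grip":-1},{"offset":[0.032,0.047,-0.006],"dr":[0,0,0.2],"grip":-1},{"offset":[0.032,0.047,-0.006],"dr":[0,0,0.2],"grip":-1},{"offset":[0.032,0.047,-0.006],"dr":[0,0,0.16],"grip":-1},{"offset":[0.032,0.047,-0.006],"dr":[0,0,0],"grip":-1},{"offset":[0.032,0.047,-0.006],"dr":[0,0,0],"grip":-1},{"offset":[0,0,0],"dr":[0,0,0],"grip":-1},{"offset":[0,0,0],"dr":[0,0,0],"grip":-1},{"offset":[0,0,0],"dr":[0,0,0],"grip":-1}]'
python3 - <<'E'
from h import *
s=robot.read_state();im=robot.capture("wrist");cv2.imwrite("pics/w1.png",im[:,:,::-1])
print(np.round(s["tool_pos"],1),np.round(s["orientation"],3).tolist(),np.round(s["joints"],0))
print(blobs(im,(105,90,30),(125,255,255),(0,0,640,400),60))
np.save("s1.npy",s,allow_pickle=True)
E
```

```text
clock: 1.4
tool_pos: [518.8, -235.6, 186.1]
orientation: [[0.306, 0.952, -0.001], [0.952, -0.306, -0.001], [-0.001, -0.001, -1.0]]
wrist_force: [-0.3, 0.1, 0.1]
finger_gap: 85.4
gripper_force: 0.0
[ 518.8 -235.6  186.1] [[0.306, 0.952, -0.001], [0.952, -0.306, -0.001], [-0.001, -0.001, -1.0]] [ 28.  33. -10. 103.   8.  45.  -4.]
[(705, [303, 158, 29, 35], [317.4, 176.5]), (371, [299, 216, 34, 28], [315.2, 232.9])]
```

View pics/w1.png

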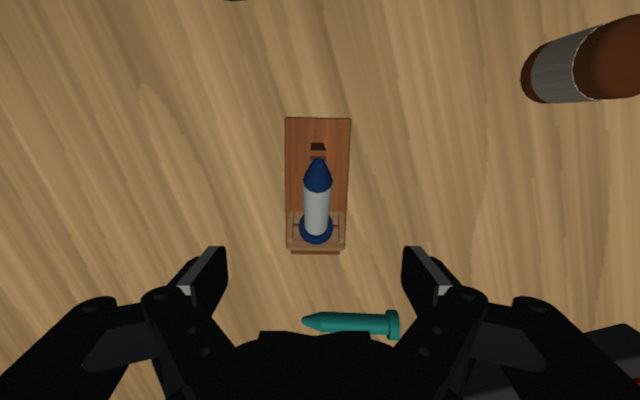

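The wrist view shows the blue spindle nearly aligned with the tool axis: tip apex (318,158), foot about (315.5,232) and shaft between them.

Run:
```python
from h import *
s=np.load("s1.npy",allow_pickle=True).item();C=cam("wrist",s)
t=plane(C,(318,158.5),120.4)
# shaft edges mid-columns: grey
im=cv2.imread("pics/w1.png")
hsv=cv2.cvtColor(im,cv2.COLOR_BGR2HSV)
for r in(196,202,208,214):
    c=[x for x in range(295,340) if hsv[r,x,1]<60 and hsv[r,x,2]>90];print(r,min(c),max(c),np.mean(c))
f=plane(C,(315.7,244),78-60*.707-18*.707+2*0)  # lowest rear rim of underside: s=-60, under
print("tip",t.round(1),"foot rear",f.round(1))
h=(t-f)[:2];print(np.linalg.norm(h),np.degrees(np.arctan2(h[1],h[0])));h/=np.linalg.norm(h)
print("centre from tip",(t[:2]-42.4*h).round(1))
f2=plane(C,(315.5,230),40);print("foot mid",f2.round(1),(f2[:2]+38.2*h).round(1))
```

```text
196 304 329 316.5
202 304 328 316.0
208 304 328 316.0
214 305 327 316.0
tip [ 534.4 -197.6  120.4] foot rear [ 500.  -301.6   22.9]
109.58516226327141 71.67521519137567
centre from tip [ 521.1 -237.8]
foot mid [ 506.9 -278.9   40. ] [ 518.9 -242.7]
```

```bash
python3 -m jog '[{"offset":[0.0035,-0.001,-0.042],"dr":[0,0,0],"grip":-1},{"offset":[0,0,-0.042],"dr":[0,0,0],"grip":-1},{"offset":[0,0,-0.042],"dr":[0,0,0],"grip":-1},{"offset":[0,0,-0.028],"dr":[0,0,0],"grip":-1},{"offset":[0,0,-0.014],"dr":[0,0,0],"grip":-1},{"offset":[0,0,0],"dr":[0,0,0],"grip":-1},{"offset":[0,0,0],"dr":[0,0,0],"grip":-1},{"offset":[0,0,0],"dr":[0,0,0],"grip":1},{"offset":[0,0,0],"dr":[0,0,0],"grip":1},{"offset":[0,0,0],"dr":[0,0,0],"grip":1},{"offset":[0,0,0],"dr":[0,0,0],"grip":1},{"offset":[0,0,0],"dr":[0,0,0],"grip":1},{"offset":[0,0,0],"dr":[0,0,0],"grip":1},{"offset":[0,0,0],"dr":[0,0,0],"grip":1},{"offset":[0,0,0],"dr":[0,0,0],"grip":1}]'
```

```text
clock: 2.95
tool_pos: [522.2, -235.0, 60.8]
orientation: [[0.304, 0.953, -0.0], [0.953, -0.304, -0.0], [-0.0, -0.0, -1.0]]
wrist_force: [-2.2, -0.6, 6.4]
finger_gap: 22.8
gripper_force: 58.5
```

```bash
python3 -m jog '[{"offset":[0,0,0.013],"dr":[0,0,0],"grip":1},{"offset":[0,0,0.02],"dr":[0,0,0],"grip":1},{"offset":[0,0,0.027],"dr":[0,0,0],"grip":1},{"offset":[0,0,0.027],"dr":[0,0,0],"grip":1},{"offset":[0,0,0.027],"dr":[0,0,0],"grip":1},{"offset":[0,0,0.027],"dr":[0,0,0],"grip":1},{"offset":[0,0,0.02],"dr":[0,0,0],"grip":1},{"offset":[0,0,0.01],"dr":[0,0,0],"grip":1},{"offset":[0,0,0],"dr":[0,0,0],"grip":1},{"offset":[0,0,0],"dr":[0,0,0],"grip":1}]'
```

```text
clock: 3.95
tool_pos: [521.9, -234.9, 188.0]
orientation: [[0.304, 0.953, -0.001], [0.953, -0.304, 0.0], [0.0, -0.001, -1.0]]
wrist_force: [0.2, -0.1, -2.8]
finger_gap: 23.2
gripper_force: 58.7
```

```bash
python3 -m jog '[{"offset":[0,0.02,0],"dr":[0.12,-0.038,0],"grip":1},{"offset":[0,0.035,0],"dr":[0.186,-0.06,0],"grip":1},{"offset":[0,0.035,0],"dr":[0.186,-0.06,0],"grip":1},{"offset":[0,0.035,0],"dr":[0.186,-0.06,0],"grip":1},{"offset":[0,0.035,0],"dr":[0.186,-0.06,0],"grip":1},{"offset":[0,0.035,0],"dr":[0.186,-0.06,0],"grip":1},{"offset":[0,0.035,0],"dr":[0.186,-0.06,0],"grip":1},{"offset":[0,0.035,0],"dr":[0.186,-0.06,0],"grip":1},{"offset":[0,0.035,0],"dr":[0,0,0],"grip":1},{"offset":[0,0.03,0],"dr":[0,0,0],"grip":1},{"offset":[0,0.016,0],"dr":[0,0,0],"grip":1},{"offset":[0,0,0],"dr":[0,0,0],"grip":1},{"offset":[0,0,0],"dr":[0,0,0],"grip":1},{"offset":[0,0,0],"dr":[0,0,0],"grip":1}]'
python3 - <<'E'
from h import *
s=robot.read_state();print(np.round(s["joints"],0))
S=robot.capture("scene");D=robot.capture("side")
cv2.imwrite("pics/s2.png",S[:,:,::-1]);cv2.imwrite("pics/d2.png",D[:,:,::-1])
a=cv2.resize(S[100:260,240:400],(400,400));b=cv2.resize(D[100:260,240:400],(400,400))
cv2.imwrite("pics/c2.png",np.hstack([a,b])[:,:,::-1])
E
```

```text
clock: 5.35
tool_pos: [523.0, 22.9, 188.1]
orientation: [[0.216, 0.952, 0.218], [0.677, -0.307, 0.669], [0.704, 0.002, -0.71]]
wrist_force: [0.2, 0.4, -1.9]
finger_gap: 22.6
gripper_force: 58.7
[ 52.  44. -46. 118. -30.  29.  24.]
```

View pics/c2.png

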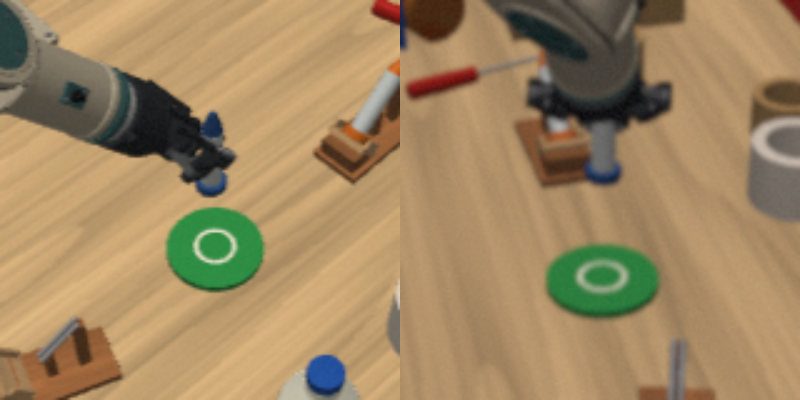

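Upright above the pad: foot at scene (324.4,173.2) and side (321.2,168.8). The ring is at scene (326,198.8) and side (320.8,210.4). Next I measure the foot, tip and ring from masks.

Run:
```python
from h import *
S=cv2.imread("pics/s2.png")[:,:,::-1];D=cv2.imread("pics/d2.png")[:,:,::-1]
cs,cd=cam("scene"),cam("side")
bs=blobs(S,(105,90,30),(125,255,255),(310,140,345,182));bd=blobs(D,(105,90,30),(125,255,255),(305,140,340,178))
print(bs,bd)
for nm,im,bx,C in(("s",S,(310,185,345,212),cs),("d",D,(300,200,342,222),cd)):
    r=blobs(im,(0,0,120),(180,110,255),bx,20);print("ring",r)
    for q in r: x,y,w,h=q[1];print(plane(C,(x+w/2-.5,y+h/2-.5),10).round(1))
f=max(bs,key=lambda q:q[2][1]);g=max(bd,key=lambda q:q[2][1])
p,e=tri(cs,f[2],cd,g[2]);print("foot",p.round(1),e)
t=min(bs,key=lambda q:q[2][1]);
print("tip ray scene at foot+95:",plane(cs,(t[2][0],t[1][1]),p[2]+115).round(1))
R=tri(cs,(326,198.8),cd,(320.8,210.4));print("ring tri",R)
```

```text
[(55, [320, 145, 9, 10], [324.4, 150.2]), (42, [319, 169, 11, 9], [324.5, 174.5])] [(54, [314, 165, 14, 8], [320.3, 169.4])]
ring [(36, [336, 185, 9, 9], [341.6, 187.4]), (110, [317, 191, 18, 15], [325.7, 198.1])]
[521.2  74.4  10. ]
[515.8  18.   10. ]
ring [(26, [300, 200, 9, 6], [302.5, 201.5]), (25, [334, 200, 8, 6], [338.7, 201.5]), (185, [310, 203, 22, 15], [320.5, 210.2])]
[482.5  60.8  10. ]
[569.5  38.6  10. ]
[517.3  17.2  10. ]
foot [517.5  10.9 137.1] 3.9075547138673916
tip ray scene at foot+95: [513.7  12.8 252.1]
ring tri (array([518.19769732,  17.93402256,   8.10042729]), np.float64(0.2572957498493137))
```

```bash
python3 -m jog '[{"offset":[-0.002,0.009,-0.02],"dr":[0,0,0],"grip":1},{"offset":[0,0,-0.03],"dr":[0,0,0],"grip":1},{"offset":[0,0,-0.03],"dr":[0,0,0],"grip":1},{"offset":[0,0,-0.03],"dr":[0,0,0],"grip":1},{"offset":[0,0,-0.025],"dr":[0,0,0],"grip":1},{"offset":[0,0,-0.015],"dr":[0,0,0],"grip":1},{"offset":[0,0,0],"dr":[0,0,0],"grip":1},{"offset":[0,0,0],"dr":[0,0,0],"grip":1},{"offset":[0,0,0],"dr":[0,0,0],"grip":1}]'
python3 - <<'E'
from h import *
S=robot.capture("scene");D=robot.capture("side")
cv2.imwrite("pics/s3.png",S[:,:,::-1]);cv2.imwrite("pics/d3.png",D[:,:,::-1])
a=cv2.resize(S[150:230,286:366],(400,400));b=cv2.resize(D[150:230,281:361],(400,400))
cv2.imwrite("pics/c3.png",np.hstack([a,b])[:,:,::-1])
E
```

```text
clock: 6.35
tool_pos: [521.4, 31.2, 77.0]
orientation: [[0.214, 0.952, 0.217], [0.676, -0.305, 0.671], [0.705, 0.003, -0.709]]
wrist_force: [0.1, 0.0, -2.3]
finger_gap: 22.9
gripper_force: 58.7
```

View pics/c3.png

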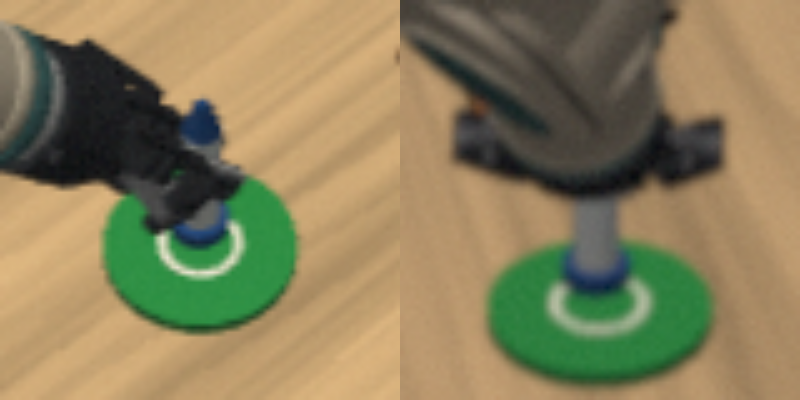

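The spindle is upright, with its foot about 16 mm above the pad and centred over the ring in both views (foot x 201 against ring 201, and 597 against 600). I'll ease it down.

```bash
python3 -m jog '[{"offset":[0,0,-0.006],"dr":[0,0,0],"grip":1},{"offset":[0,0,-0.006],"dr":[0,0,0],"grip":1},{"offset":[0,0,-0.004],"dr":[0,0,0],"grip":1},{"offset":[0,0,0],"dr":[0,0,0],"grip":1},{"offset":[0,0,0],"dr":[0,0,0],"grip":1}]'; python3 -m jog '[{"offset":[0,0,-0.002],"dr":[0,0,0],"grip":1},{"offset":[0,0,0],"dr":[0,0,0],"grip":1},{"offset":[0,0,0],"dr":[0,0,0],"grip":1}]'
```

```text
clock: 6.95
tool_pos: [520.7, 31.4, 63.9]
orientation: [[0.215, 0.952, 0.216], [0.676, -0.305, 0.671], [0.705, 0.001, -0.709]]
wrist_force: [1.0, -0.6, -2.4]
finger_gap: 22.7
gripper_force: 58.7
clock: 7.25
tool_pos: [520.9, 31.2, 62.6]
orientation: [[0.215, 0.952, 0.216], [0.676, -0.305, 0.671], [0.705, 0.002, -0.709]]
wrist_force: [-0.2, 0.2, -2.9]
finger_gap: 22.5
gripper_force: 58.7
```

```bash
python3 -m jog '[{"offset":[0,0,-0.001],"dr":[0,0,0],"grip":1},{"offset":[0,0,0],"dr":[0,0,0],"grip":1},{"offset":[0,0,0],"dr":[0,0,0],"grip":1}]'
```

```text
clock: 7.55
tool_pos: [520.8, 31.3, 61.8]
orientation: [[0.215, 0.952, 0.216], [0.676, -0.305, 0.671], [0.705, 0.002, -0.709]]
wrist_force: [0.8, -0.6, -3.4]
finger_gap: 22.7
gripper_force: 58.7
```

```bash
python3 -m jog '[{"offset":[0,0,-0.0015],"dr":[0,0,0],"grip":1},{"offset":[0,0,0],"dr":[0,0,0],"grip":1}]'
```

```text
clock: 7.75
tool_pos: [520.9, 31.4, 61.0]
orientation: [[0.215, 0.952, 0.216], [0.676, -0.305, 0.671], [0.705, 0.002, -0.709]]
wrist_force: [0.3, 0.1, 1.1]
finger_gap: 22.8
gripper_force: 59.2
```

```bash
python3 -m jog '[{"offset":[0,0,-0.0015],"dr":[0,0,0],"grip":1},{"offset":[0,0,0],"dr":[0,0,0],"grip":1}]'
```

```text
clock: 7.95
tool_pos: [521.0, 31.8, 61.0]
orientation: [[0.214, 0.953, 0.216], [0.675, -0.304, 0.672], [0.706, 0.002, -0.708]]
wrist_force: [-2.1, -2.9, 9.5]
finger_gap: 22.8
gripper_force: 59.9
```

Contact is clear (+12 N). I'll unload a little, open, and back away along the tool axis.

```bash
python3 -m jog '[{"offset":[0,0,0.0013],"dr":[0,0,0],"grip":1},{"offset":[0,0,0],"dr":[0,0,0],"grip":1},{"offset":[0,0,0],"dr":[0,0,0],"grip":0.2},{"offset":[0,0,0],"dr":[0,0,0],"grip":-0.2},{"offset":[0,0,0],"dr":[0,0,0],"grip":-0.6},{"offset":[0,0,0],"dr":[0,0,0],"grip":-1},{"offset":[0,0,0],"dr":[0,0,0],"grip":-1},{"offset":[0,0,0],"dr":[0,0,0],"grip":-1},{"offset":[0,0,0],"dr":[0,0,0],"grip":-1}]'
```

```text
clock: 8.85
tool_pos: [520.8, 31.3, 60.5]
orientation: [[0.215, 0.952, 0.216], [0.676, -0.305, 0.671], [0.705, 0.002, -0.709]]
wrist_force: [-0.0, -0.2, 0.0]
finger_gap: 85.3
gripper_force: 0.0
```

```bash
python3 -m jog '[{"offset":[-0.003,-0.009,0.0095],"dr":[0,0,0],"grip":-1},{"offset":[-0.006,-0.018,0.019],"dr":[0,0,0],"grip":-1},{"offset":[-0.0087,-0.027,0.0285],"dr":[0,0,0],"grip":-1},{"offset":[-0.0087,-0.027,0.0285],"dr":[0,0,0],"grip":-1},{"offset":[-0.0087,-0.027,0.0285],"dr":[0,0,0],"grip":-1},{"offset":[-0.0087,-0.027,0.0285],"dr":[0,0,0],"grip":-1},{"offset":[0,0,0],"dr":[0,0,0],"grip":-1},{"offset":[0,0,0],"dr":[0,0,0],"grip":-1},{"offset":[0,0,0],"dr":[0,0,0],"grip":-1},{"offset":[0,0,0],"dr":[0,0,0],"grip":-1},{"offset":[0,0,0],"dr":[0,0,0],"grip":-1},{"offset":[0,0,0],"dr":[0,0,0],"grip":-1},{"offset":[0,0,0],"dr":[0,0,0],"grip":-1},{"offset":[0,0,0],"dr":[0,0,0],"grip":-1},{"offset":[0,0,0],"dr":[0,0,0],"grip":-1},{"offset":[0,0,0],"dr":[0,0,0],"grip":-1},{"offset":[0,0,0],"dr":[0,0,0],"grip":-1},{"offset":[0,0,0],"dr":[0,0,0],"grip":-1}]'
python3 - <<'E'
from h import *
S=robot.capture("scene");D=robot.capture("side")
a=cv2.resize(S[140:230,281:371],(400,400));b=cv2.resize(D[140:230,276:366],(400,400))
cv2.imwrite("pics/c4.png",np.hstack([a,b])[:,:,::-1])
E
```

```text
clock: 10.65
tool_pos: [488.0, -70.1, 167.4]
orientation: [[0.215, 0.952, 0.216], [0.676, -0.305, 0.671], [0.705, 0.002, -0.709]]
wrist_force: [-0.0, 0.7, -0.1]
finger_gap: 85.6
gripper_force: 0.0
```

View pics/c4.png

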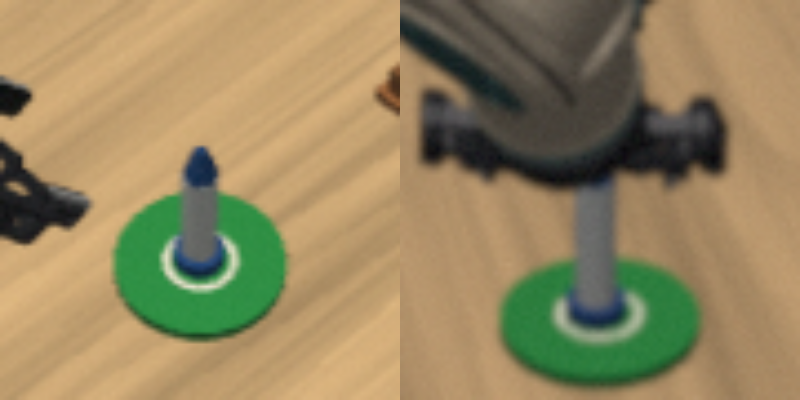

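The spindle stands upright inside the white ring: in the crops the foot is at (200,258) and (597,308), centred in the ring in both views. The gripper is well clear and more than a second has passed, so I'm handing in.

```bash
python3 -c "
from workcell import robot
print(robot.close_job())"
```

```text
the job is handed in; nothing more can be done
None
```

The blue-footed spindle is standing upright and let go, inside the white ring at the middle of the green pad; the orange-footed one was not touched, and the job was handed in after about 11 s on the robot's clock (no verdict was returned).

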